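# Load the can chiller and switch it on

## Task

Push the can that lies in the chiller's sloped chute down the chute until you feel it come up against the stop inside the hood, without ramming it. Then switch the chiller on: press its black bar handle right down to unlock it (never force it round while it is up), turn it a quarter turn clockwise (seen from above) and let it spring back up. Leave the switch off until the can is home, and do not disturb the things standing round about.

Things in the scene. Friction and masses are not known exactly. Their poses are not given: they have to be found in the camera images.
- chiller: fixed white and bare-metal can chiller, 365 mm long, 260 mm wide. Origin on the counter under the chute's centre line at the hood's mouth; x runs down the chute, away from the robot, y to the left. A hood, 102 mm wide and 155 mm high, covers the chute from x = 0 to 170 mm. A switch box, 130 x 120 mm, 75 mm high, is centred at x = -20, y = -150 mm.
- chute_mouth (a point): point on the chute floor's centre line at the hood's mouth, 64.8 mm above the counter; its x axis runs down along the floor (15 degrees below level), z square to the floor. The chute is an open aluminium channel, 72 mm wide inside, walls 31 mm high, from x = -190 mm to 140 mm.
- feeler (a joint): small plate, 24 x 24 mm, on a light spring (about 1 N) in the middle of the steel stop across the chute inside the hood: how far it is pressed in, m; 0 with nothing before it, 0.006 when the can's front end rests flat against the stop. The stop is hidden from outside and set differently each time, 60 to 105 mm down the chute from the hood's mouth: it must be felt.
- can_mid (a point): drink can with a dark blue and white label lying along the chute, 66 mm diameter, 168 mm long, 0.4 to 0.75 kg. The point is its centre; its z axis runs along the can down the slope, so the middle of its base (the end to push) lies 84 mm towards -z. Its front end starts just inside the hood. It does not slide by itself; pushing takes 1 to 8 N.
- handle_grip (a point): black bar handle on the switch box: bar 76 long, 18 wide, 37 high, on a round flange 68 across. The point is on the turning axis, half-way up the bar, 117 mm above the counter when up; flange top 18 mm below it, bar top 18 mm above. Its y axis runs along the bar (to the white line on top), z up. Off: bar across the chute; on: along it.
- handle (a joint): turn of the handle, rad: 0 off, 1.57 on, growing clockwise seen from above; hard end at 1.62. While up it is locked at off or on with about 0.09 rad of play and must not be forced; once pressed down it turns freely (0.04 N m).
- press (a joint): how far the handle is pressed down, m: 0 up, 0.010 fully down. A spring resists with 5 N at first, 11 N fully down, where it comes up hard; from 0.007 on the handle is free to turn. Released at off or on it springs up.
- next_can_mid (a point): bystander: a like can, standing on the counter; the point is its centre, 84 mm up
- pourer_mid (a point): bystander: glass sugar pourer, 72 mm diameter, 167 mm high; the point is on its axis, 70 mm up
- shaker_mid (a point): bystander: small salt shaker, 44 mm diameter, 90 mm high; the point is on its axis, 45 mm up

How it is judged (in metres and radians):
On the way, in this order (a step that is already met when the one before it is completed fails the run):
1. the can rests against the stop in the hood, the switch still off (value of joint feeler above 0.003 m and x of can_mid in the frame of chute_mouth between -0.035 and 0.03 m and z of can_mid in the frame of chute_mouth between 0.024 and 0.042 m and value of joint handle below 0.2 rad), for 0.2 s.
2. the handle is turned to on and has sprung up (value of joint handle above 1.4 rad and value of joint press below 0.003 m), for 0.2 s.
At the end, for the whole second after the job is handed in: The can lies at rest in the chute with its front end within 3 mm of the stop (the feeler plate pressed in by more than 3 of its 6 mm); the handle stands at on (turned by more than 1.40 rad) and has sprung up (pressed less than 3 mm) (all of step 2 and value of joint feeler above 0.003 m and x of can_mid in the frame of chute_mouth between -0.035 and 0.03 m and z of can_mid in the frame of chute_mouth between 0.024 and 0.042 m and linear speed of can below 0.01 m/s); the robot touches nothing.
It fails at once if the locked handle is forced: turned more than 0.14 rad from off while pressed less than 5 mm (value of joint handle between 0.14 and 1.35 rad and value of joint press below 0.005 m).
It fails at once if the switch is turned by more than 0.6 rad before the can is home (value of joint handle above 0.6 rad and not (value of joint feeler above 0.003 m and x of can_mid in the frame of chute_mouth between -0.035 and 0.03 m and z of can_mid in the frame of chute_mouth between 0.024 and 0.042 m)).
It fails at once if the can is rammed: pushed by the fingers with more than 60 N (contact force between the fingers and can above 60 N).
It fails at once if a bystander is shifted by more than 30 mm or tipped ((distance of next_can_mid from where it was at the start of the episode above 0.03 m or angle between next_can_mid's own z axis and vertical above 0.3 rad) or (distance of pourer_mid from where it was at the start of the episode above 0.03 m or angle between pourer_mid's own z axis and vertical above 0.3 rad) or (distance of shaker_mid from where it was at the start of the episode above 0.03 m or angle between shaker_mid's own z axis and vertical above 0.3 rad)).
It also fails if it takes over 58 s, if anything falls off the work surface, if the arm or the gripper's body presses on something with over 40 N, if the wrist force passes 120 N, or if a joint passes its speed limit or range.

## Robot

A 6-joint arm with a two-finger parallel gripper is mounted at the origin on a cart in front of the work surface, level with it; the furniture and walls round the work are solid. World frame = base frame: x ahead of the robot, y to its left, z up, the work surface at z = 0. Lengths are in m, angles in degrees, forces in N, time in s.
With the tool pointing down it reaches from about 0.375 to 0.9 m from the base axis. Payload 3.1 kg.
Tool frame: the origin (TCP) lies midway between the tips of the shut fingers; the grasp point (between the pads) lies 19 mm behind it; z points along the fingers, y is the direction in which the jaws open and shut (so a half turn about z gives the same grasp; the last joint's range is limited). The gripper opens to 87 mm and grips with 3 to 60 N. Pads are 19 mm wide; open, the fingers measure 117 mm over their backs; the gripper's body (75 mm by 190 mm) begins 51 mm behind the grasp point.
Start: joints at [65.919, 30.224, 82.088, -0, 67.689, -10.227], TCP at [0.15, 0.607, 0.188] pointing down, gripper open.
Joint ranges: [-176.69, 176.69], [-43.24, 126.21], [12.49, 139.97], [-82, 262], [0, 151.66], [-163.58, 163.58]. Speed limits (degrees/s): [159.86, 159.86, 180, 180, 180, 180].

## Interface

Orientations are given as a 3x3 rotation matrix whose columns are the frame's x, y, z axes.
In Python, from rig import status, vision, bot, models gives the robot as it stands.
- The arm moves only by the tool send_rows, never from a script. Its argument "moves" is a list of rows, each a list of 7 numbers: the shift along the tool's x, y, z in units of 25 mm (1.0 is 25 mm), then the turn, a rotation vector about the tool's x, y, z in units of 10 degrees (1.0 is 10 degrees), then the closure, from -1 (fully open) to 1 (shut), so that 0 is half open. In form: [[dx, dy, dz, rx, ry, rz, hand], ...]. A call has 1 to 12 rows; each row shifts and turns the commanded pose from where the row before left it, along the tool's axes as they then stand; what a row does not reach is not made up. A row lasts 1/8 s, in which the tool goes at most 62.5 mm and 10.7 degrees, less where a joint would pass 70% of its speed; a pose out of reach is approached as far as the arm can. A call is refused whole if a number of a shift passes 1 or a number of a turn 1, either way. A call with a gripper value outside its range is refused whole. The fingers move at their own pace and stop on an object; the grip force is fixed at half the most. Time passes only in rows, so rows that do not move let the fingers close. It gives the time, the measured TCP pose, the force and the opening at its end, in the units of the state.
- status.read_state(): the state, without advancing time (a new reading comes with each control period).
- vision.capture(name): name is "scene" or "top" or "wrist"; returns a dict with "img" (480x640x3 uint8, red, green, blue), "depth" (480x640 float32, m along the optical axis (not along the pixel's ray), 0 where there is no reading), "fx", "fy", "cx", "cy" (pixels), "pose" (4x4, takes a point from camera to world coordinates); the wrist camera has in their place "hand_eye" (4x4, takes a point from camera to tool coordinates, whose origin is the TCP and whose axes are the flange's). Camera axes: x right, y up, looking along -z (the intrinsics and any distortion apply to the point x, -y, -z); pixel columns grow to the right and rows downward; lengths in m; the calibration is good to about 2 mm. A picture is of the moment at which its call begins: read the wrist's pose just before it.
- bot.hand_in(): hands the job in, once; it reports no verdict.
Trained networks look in the newest picture that a camera, given by its name, has taken for a name from the list of things; names that differ only in an ending like _2 or _b are one class to them, and where a whole thing is asked for, a point or a joint stands for the part that bears it (a point fixed in the world has none). Each returns a list of dicts, best first, with "confidence" (0 to 1); they miss things now and then, are a little off and sometimes report something else, mostly with a low value. They report only what shows in the picture. A call takes as long as a camera call.
- models.masks_of(camera, name): "mask" (480x640 bool, what is visible of it) and "extent" ([left, top, right, bottom] in pixels, round what is visible of it).
- models.landmark_of(camera, name): "point" ([column, row] in pixels: a listed point, or the origin of a listed thing).
The state is a dict: "time_s": time; "joint_positions": joint angles; "qvel": joint speeds; "tau": joint torques, N m; "position": TCP position; "tcp_rot": TCP orientation; "force": force on the tool from outside, world axes, zero at the start; "moment": the same for the moment, N m; "opening": opening from 0.0 (shut) to 1.0 (fully open).
Only numpy, scipy, OpenCV 4.12 (cv2) and the standard library are available. Lean on these libraries where they do the work, as an engineer would, in place of code of your own. Each camera call takes 0.05 s, during which the arm holds its last target.

## Working session

There is one attempt and no reset: what is moved stays moved. The work goes in short steps, Python scripts to look and compute and a tool call to move; the robot and the scene stay as the last step left them, time stands still between calls to the robot, and variables do not carry over. Pictures are saved under pics/ and viewed, and the job is handed in when it is done.

Besides the shell and the picture viewer there is one more tool, called after ">>>" as a command line: name --pt "numbers of a row" for each row, then --argument value for the rest. send_rows: Moves the arm, as the interface text tells. Its arguments: {"type":"object","properties":{"moves":{"type":"array"}},"required":["moves"]}

```bash
ls; mkdir -p pics
cat > h.py <<'E'
import numpy as np, cv2
from rig import status, vision, bot, models
def cap(n,fn=None):
    s=status.read_state(); c=vision.capture(n)
    if fn: cv2.imwrite('pics/'+fn,c['img'][:,:,::-1])
    if 'pose' in c: P=np.array(c['pose'])
    else:
        T=np.eye(4);T[:3,:3]=s['tcp_rot'];T[:3,3]=s['position'];P=T@np.array(c['hand_eye'])
    c['P']=P; return c
def ray(c,u,v):
    d=np.array([(u-c['cx'])/c['fx'],-(v-c['cy'])/c['fy'],-1.])
    return c['P'][:3,3],c['P'][:3,:3]@d
def atz(c,u,v,z):
    o,d=ray(c,u,v); return o+d*(z-o[2])/d[2]
def atdepth(c,u,v):
    o,d=ray(c,u,v); return o+d*c['depth'][int(round(v)),int(round(u))]
E
python3 - <<'E'
from h import *
np.set_printoptions(precision=4,suppress=True)
s=status.read_state();print(s)
for n in ['scene','top','wrist']:
    c=cap(n,n+'0.png'); print(n,[k for k in c], c['P'])
    for t in ['chute_mouth','can_mid','handle_grip','next_can_mid','pourer_mid','shaker_mid','chiller']:
        for r in models.landmark_of(n,t)[:2]:
            u,v=r['point']; print(t,round(r['confidence'],2),np.round(r['point'],1),atdepth(c,u,v) if 0<=u<639 and 0<=v<479 else '')
E
```

```text
pics
{'time_s': 0.0, 'joint_positions': array([ 65.9169,  30.2794,  82.1555,  -0.0009,  67.6886, -10.2273]), 'qvel': array([ 0.0269,  0.0455, -0.0562,  0.1486,  0.0398, -0.108 ]), 'tau': array([  0.001 , -44.0043, -17.6594,   0.0635,   0.0581,  -0.0002]), 'position': array([0.1493, 0.6061, 0.1871]), 'tcp_rot': array([[-0.9709,  0.2395, -0.0009],
       [ 0.2395,  0.9709, -0.002 ],
       [ 0.0004, -0.0021, -1.    ]]), 'force': array([-0.0765,  0.3759, -0.3268]), 'moment': array([ 0.0348,  0.0185, -0.0033]), 'opening': 1.0009194806727406}
scene ['img', 'depth', 'fx', 'fy', 'cx', 'cy', 'pose', 'P'] [[ 0.4951  0.6137 -0.615  -0.1681]
 [-0.8687  0.338  -0.362  -0.3596]
 [-0.0143  0.7135  0.7005  0.9412]
 [ 0.      0.      0.      1.    ]]
chute_mouth 0.88 [301.8 234. ] [0.5626 0.1099 0.1138]
can_mid 0.93 [290.6 230.9] [0.5321 0.1244 0.1438]
handle_grip 0.75 [346.  242.6] [ 0.5779 -0.0142  0.1276]
next_can_mid 0.96 [462.9 242.8] [ 0.7342 -0.2752  0.116 ]
pourer_mid 0.57 [193.5 230.7] [0.4464 0.3913 0.0942]
shaker_mid 0.83 [380.4 338.9] [ 0.3889 -0.1983  0.0748]
chiller 0.92 [300.9 248.1] [0.5359 0.0977 0.0898]
top ['img', 'depth', 'fx', 'fy', 'cx', 'cy', 'pose', 'P'] [[ 0.0204  0.9966 -0.0802  0.4753]
 [-0.9998  0.0203 -0.0011  0.0888]
 [ 0.0006  0.0802  0.9968  1.3368]
 [ 0.      0.      0.      1.    ]]
chute_mouth 0.74 [299.3 232.6] [0.5977 0.1392 0.1366]
handle_grip 0.81 [357.4 239.3] [ 0.5842 -0.0085  0.1316]
next_can_mid 0.93 [452.1 174.3] [ 0.7497 -0.2409  0.1611]
pourer_mid 0.58 [195.  285.9] [0.4581 0.3985 0.1327]
shaker_mid 0.78 [422.4 308.8] [ 0.41   -0.184   0.0853]
shaker_mid 0.66 [302.4 228.5] [0.606  0.1308 0.1576]
chiller 0.72 [304.5 230.8] [0.6033 0.1264 0.1295]
wrist ['img', 'depth', 'fx', 'fy', 'cx', 'cy', 'hand_eye', 'P'] [[ 0.2395 -0.936  -0.2581  0.0798]
 [ 0.9709  0.231   0.0629  0.6243]
 [ 0.0008 -0.2657  0.9641  0.3847]
 [ 0.      0.      0.      1.    ]]
```

View pics/scene0.png

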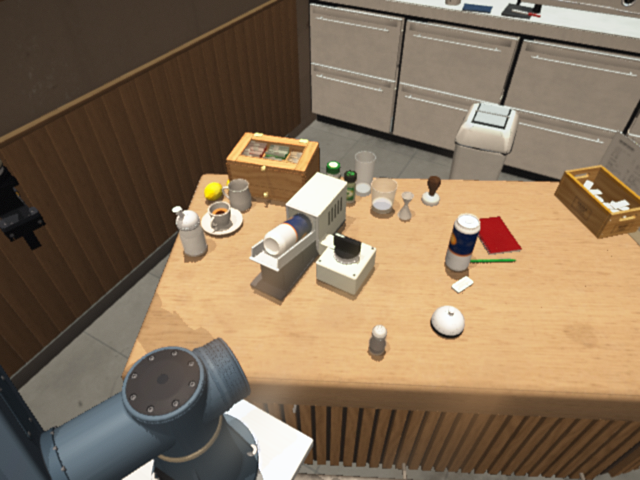

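View pics/top0.png

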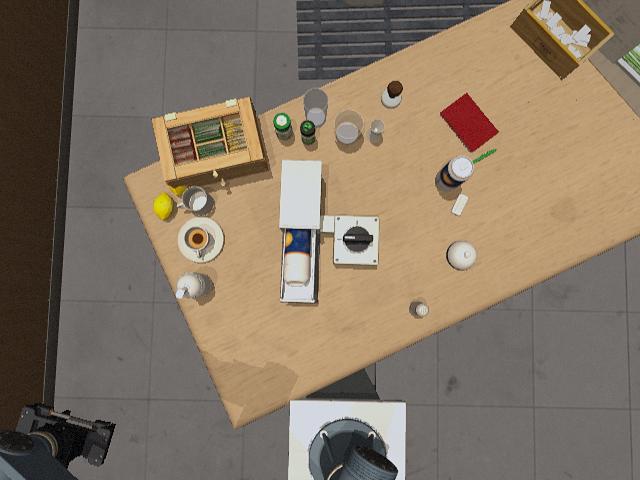

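The top view shows the hood at about (300,195), the can in the chute at (297,258), and the switch box at (356,240) with its bar lying across the chute. Next I'll fit the chiller's pose from depth.

Run:
```python
from h import *
np.set_printoptions(precision=4,suppress=True)
for n in ['top','scene']:
    c=cap(n)
    v,u=np.mgrid[0:480,0:640]; d=c['depth']
    X=np.stack([(u-c['cx'])/c['fx']*d,-(v-c['cy'])/c['fy']*d,-d],-1)@c['P'][:3,:3].T+c['P'][:3,3]
    print(n,'table z',np.median(X[320:340,480:520,2] if n=='top' else X[350:370,520:560,2]))
    ms=models.masks_of(n,'chiller'); m=ms[0]['mask'] if ms else None; print(ms and ms[0]['confidence'], m.sum())
    P=X[m&(d>0)]
    print(np.histogram(P[:,2],bins=np.arange(0,.2,.01)))
    for nm,z0,z1 in [('hood',.148,.165),('box',.068,.084)]:
        mm=m&(X[...,2]>z0)&(X[...,2]<z1)&(d>0)
        mm=cv2.morphologyEx(mm.astype(np.uint8),cv2.MORPH_OPEN,np.ones((3,3)))
        k,l,st,ce=cv2.connectedComponentsWithStats(mm)
        for i in range(1,k):
            if st[i,4]>80:
                Q=X[l==i]; r=cv2.minAreaRect((Q[:,:2]*1000).astype(np.float32)); print(nm,st[i,4],ce[i],r,np.median(Q[:,2]))
    for nm in ['can_mid','handle_grip','next_can_mid','pourer_mid','shaker_mid']:
        for r in models.masks_of(n,nm)[:1]:
            Q=X[r['mask']&(d>0)]; print(nm,r['confidence'],r['extent'],np.median(Q,0),cv2.minAreaRect((Q[:,:2]*1000).astype(np.float32)),Q[:,2].max())
            if nm=='can_mid' or nm=='handle_grip':
                Q=Q[Q[:,2]>np.percentile(Q[:,2],30)]
```

```text
top table z -0.9420424460048353
0.79 6627
(array([  34,  340,   20,   16,   25,  243,  223, 1446,   82,  355,  440,
        256,   90,  244,  141, 2618,   14,    0,    0]), array([0.  , 0.01, 0.02, 0.03, 0.04, 0.05, 0.06, 0.07, 0.08, 0.09, 0.1 ,
       0.11, 0.12, 0.13, 0.14, 0.15, 0.16, 0.17, 0.18, 0.19]))
hood 2733 [300.1068 194.5317] ((693.3966674804688, 138.685302734375), (101.77143859863281, 174.31890869140625), 89.22035217285156) 0.15395058575928933
box 1525 [355.659  240.2525] ((588.1337280273438, -9.706741333007812), (128.74215698242188, 117.80586242675781), 0.7409838438034058) 0.07386312741944878
can_mid 0.64 [283.0, 228.5, 312.1, 286.6] [0.5374 0.1437 0.1424] ((537.6439208984375, 144.92063903808594), (66.24738311767578, 145.76145935058594), 88.89794158935547) 0.16754396977535913
handle_grip 0.85 [344.8, 227.5, 372.8, 250.6] [ 0.5849 -0.0103  0.1007] ((588.4675903320312, -11.252254486083984), (64.6893539428711, 65.7890396118164), 51.437503814697266) 0.1390161799569989
next_can_mid 0.64 [435.1, 153.2, 474.2, 190.2] [ 0.7576 -0.2536  0.155 ] ((765.2822265625, -262.6831970214844), (64.13802337646484, 60.048561096191406), 25.780548095703125) 0.17216871506256815
pourer_mid 0.79 [177.9, 269.4, 210.4, 299.8] [0.4578 0.406  0.1243] ((459.152099609375, 434.6984558105469), (102.90936279296875, 71.38941955566406), 87.47331237792969) 0.17153849842503366
shaker_mid 0.74 [177.0, 272.1, 209.4, 299.7] [0.4579 0.406  0.1244] ((466.0819091796875, 433.7628479003906), (103.00894165039062, 66.41072082519531), 71.02257537841797) 0.17153849842503366
scene table z -0.00020393749014535612Traceback (most recent call last):
  File "<stdin>", line 8, in <module>
AttributeError: 'NoneType' object has no attribute 'sum'
```

>>> send_rows --pt "0 0 -1 0 0 -0.7 1" --pt "0 0 -1 0 0 -0.69 1" --pt "-0.56 -0.93 0 0 0 0 1" --pt "-0.56 -0.93 0 0 0 0 1" --pt "-0.56 -0.93 0 0 0 0 1" --pt "-0.56 -0.93 0 0 0 0 1" --pt "-0.56 -0.93 0 0 0 0 1" --pt "-0.56 -0.93 0 0 0 0 1" --pt "-0.56 -0.93 0 0 0 0 1" --pt "-0.56 -0.93 0 0 0 0 1"

```text
time_s: 2.9
position: [0.2622, 0.4202, 0.2382]
tcp_rot: [[-1.0, -0.001, 0.0], [-0.001, 1.0, 0.0], [-0.0, 0.0, -1.0]]
force: [0.1, 0.1, 0.0]
opening: 0.021
```

>>> send_rows --pt "-0.56 -0.93 0 0 0 0 1" --pt "-0.56 -0.93 0 0 0 0 1" --pt "-0.56 -0.93 0 0 0 0 1" --pt "-0.56 -0.93 0 0 0 0 1" --pt "-0.56 -0.93 0 0 0 0 1" --pt "-0.56 -0.93 0 0 0 0 1" --pt "-0.56 -0.93 0 0 0 0 1" --pt "-0.56 -0.93 0 0 0 0 1" --pt "-0.4 -0.93 0 0 0 0 1" --pt "0 -0.93 0 0 0 0 1" --pt "0 0 0 0 0 0 1"

```text
time_s: 4.28
position: [0.384, 0.1876, 0.2382]
tcp_rot: [[-1.0, 0.002, -0.0], [0.002, 1.0, 0.0], [0.0, 0.0, -1.0]]
force: [0.3, 0.8, 0.4]
opening: 0.006
```

Run:
```python
from h import *
np.set_printoptions(precision=4,suppress=True)
n='wrist'
c=cap(n,'wrist1.png')
v,u=np.mgrid[0:480,0:640]; d=c['depth']
X=np.stack([(u-c['cx'])/c['fx']*d,-(v-c['cy'])/c['fy']*d,-d],-1)@c['P'][:3,:3].T+c['P'][:3,3]
np.save('X1.npy',X)
for nm in ['can_mid','handle_grip']:
    for r in models.masks_of(n,nm)[:1]:
        m=cv2.erode(r['mask'].astype(np.uint8),np.ones((3,3)))>0
        Q=X[m&(d>0)]; print(nm,r['confidence'],r['extent'],cv2.minAreaRect((Q[:,:2]*1000).astype(np.float32)),Q.min(0),Q.max(0))
    for r in models.landmark_of(n,nm)[:1]: print(r)
```

```text
can_mid 0.16 [476.5, 230.2, 609.8, 307.4] ((449.6427917480469, 408.8578796386719), (47.588104248046875, 62.89330291748047), 26.192739486694336) [0.4231 0.382  0.0047] [0.4823 0.4407 0.1689]
handle_grip 0.57 [128.5, 366.1, 158.7, 375.9] ((556.6071166992188, -10.87253475189209), (3.5572986602783203, 21.6727237701416), 2.200329303741455) [ 0.555  -0.0217  0.0941] [0.5586 0.     0.0999]
```

View pics/wrist1.png

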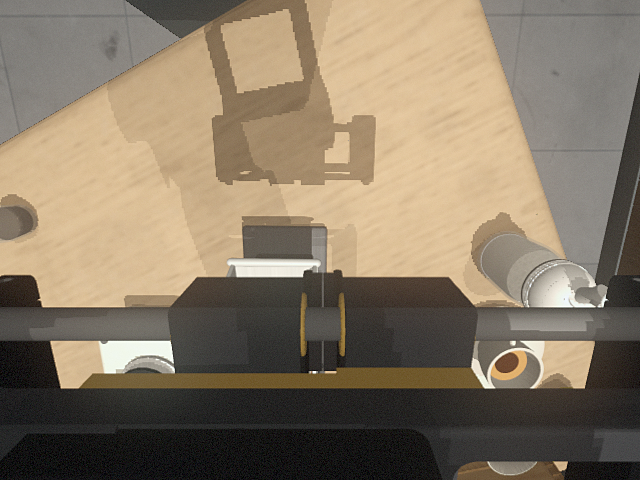

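The wrist view shows the chute's upper end at (275,265), with the gripper hiding the can. I'll check the chute's centre line and the can base using the fixed cameras.

Run:
```python
from h import *
np.set_printoptions(precision=4,suppress=True)
X=np.load('X1.npy')
row=X[255:272,215:335]
for k in (261,264,267): 
    q=X[k,220:332]; m=(q[:,2]>.1)&(q[:,2]<.2); print(k,q[m][[0,-1]])
for n in ['scene','top']:
    c=cap(n,n+'2.png')
    v,u=np.mgrid[0:480,0:640]; d=c['depth']
    X=np.stack([(u-c['cx'])/c['fx']*d,-(v-c['cy'])/c['fy']*d,-d],-1)@c['P'][:3,:3].T+c['P'][:3,3]
    # chute frame
    a=np.deg2rad(-.4); o=np.array([.608,.1395,.0648]); cx=np.array([np.cos(a),np.sin(a),0]);cy=np.array([-np.sin(a),np.cos(a),0]);cz=np.array([0,0,1])
    t=np.deg2rad(15); fx=cx*np.cos(t)-cz*np.sin(t); fz=cx*np.sin(t)+cz*np.cos(t)
    F=(X-o)@np.stack([fx,cy,fz],1)
    r=models.masks_of(n,'can_mid')
    if r:
        m=r[0]['mask']; Q=F[m&(d>0)]; print(n,r[0]['confidence'],Q.min(0),Q.max(0))
        Q=Q[(Q[:,2]>.036)&(Q[:,2]<.085)]
    else:
        Q=F[(abs(F[...,1])<.04)&(F[...,2]>.038)&(F[...,2]<.08)&(F[...,0]>-.19)&(F[...,0]<-.005)]
    from scipy.optimize import least_squares
    B=Q[(Q[:,0]>-.13)&(Q[:,0]<-.01)]
    s=least_squares(lambda p:np.hypot(B[:,1]-p[0]-p[2]*(B[:,0]+.1),B[:,2]-p[1])-.033,[0,.033,0],loss='soft_l1',f_scale=.002)
    print(n,len(B),s.x,'resid',np.median(abs(s.fun)),'s range',np.percentile(Q[:,0],[0,1,3,10,97]))
    print('hist',np.histogram(Q[:,0],bins=np.arange(-.19,-.12,.005)))
    # walls of chute
    for z0,z1 in [(.027,.034)]:
        W=F[(F[...,2]>z0)&(F[...,2]<z1)&(abs(F[...,1])<.05)&(F[...,0]>-.19)&(F[...,0]<-.02)]; print(np.histogram(W[:,1],bins=np.arange(-.05,.051,.004)))
```

```text
261 [[0.4252 0.0976 0.114 ]
 [0.4263 0.1857 0.1114]]
264 [[0.4276 0.0988 0.1158]
 [0.4287 0.1857 0.1132]]
267 [[0.4291 0.1006 0.1197]
 [0.4326 0.1828 0.1108]]
scene 0.89 [-0.1575 -0.0324 -0.0578] [0.0436 0.1299 0.0677]
scene 601 [0.0026 0.0324 0.0021] resid 0.0007962511806438033 s range [-0.1559 -0.1545 -0.1528 -0.1493 -0.0026]
hist (array([ 0,  0,  0,  0,  0,  0,  6, 73, 94, 48, 29, 30, 31, 28]), array([-0.19 , -0.185, -0.18 , -0.175, -0.17 , -0.165, -0.16 , -0.155,
       -0.15 , -0.145, -0.14 , -0.135, -0.13 , -0.125, -0.12 ]))
(array([ 0, 26, 56,  2, 25, 30,  6,  2,  2,  3,  4,  3,  2,  3,  5,  2,  6,
        5,  3,  4,  0, 22,  7,  0,  0]), array([-0.05 , -0.046, -0.042, -0.038, -0.034, -0.03 , -0.026, -0.022,
       -0.018, -0.014, -0.01 , -0.006, -0.002,  0.002,  0.006,  0.01 ,
        0.014,  0.018,  0.022,  0.026,  0.03 ,  0.034,  0.038,  0.042,
        0.046,  0.05 ]))
top 0.57 [-0.1532 -0.0296 -0.0017] [-0.0095  0.0397  0.0836]
top 1099 [ 0.0051  0.0321 -0.0028] resid 0.0010275447624049014 s range [-0.1522 -0.1509 -0.1484 -0.1401 -0.019 ]
hist (array([ 0,  0,  0,  0,  0,  0,  0, 22, 61, 53, 55, 54, 46, 52]), array([-0.19 , -0.185, -0.18 , -0.175, -0.17 , -0.165, -0.16 , -0.155,
       -0.15 , -0.145, -0.14 , -0.135, -0.13 , -0.125, -0.12 ]))
(array([ 0,  0, 44, 41,  0,  4,  2,  0,  2,  1,  1,  1,  0,  1,  2,  1,  1,
        0,  0,  0,  0,  0, 70,  3,  0]), array([-0.05 , -0.046, -0.042, -0.038, -0.034, -0.03 , -0.026, -0.022,
       -0.018, -0.014, -0.01 , -0.006, -0.002,  0.002,  0.006,  0.01 ,
        0.014,  0.018,  0.022,  0.026,  0.03 ,  0.034,  0.038,  0.042,
        0.046,  0.05 ]))
```

View pics/scene2.png

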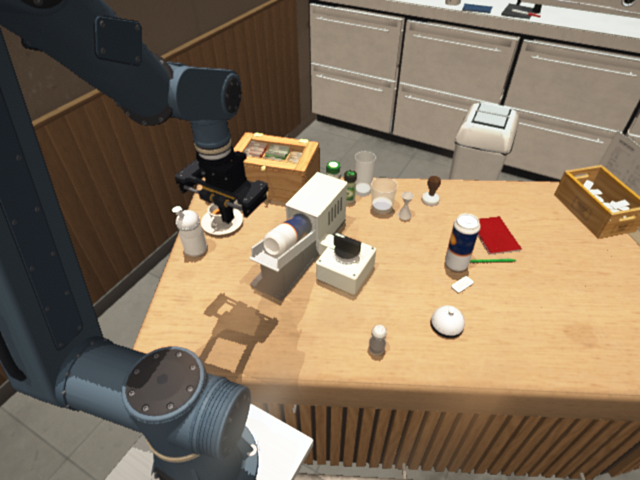

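>>> send_rows --pt "-0.86 -0.61 0 0 0 0 1" --pt "-0.85 -0.61 0 0 0 0 1" --pt "-0.85 -0.6 0 0 0 0 1" --pt "0 0 1 0 0 0 1" --pt "0 0 1 0 0 0 1" --pt "0 0 1 0 0 0 1" --pt "0 0 0.8 0 0 0 1" --pt "0 0 0.36 0 0 0 1" --pt "0 0 0 0 0 0 1"

```text
time_s: 5.85
position: [0.448, 0.143, 0.1337]
tcp_rot: [[-1.0, -0.001, -0.001], [-0.001, 1.0, -0.0], [0.001, -0.0, -1.0]]
force: [0.2, -0.1, -0.1]
opening: 0.005
```

Run:
```python
from h import *
s=status.read_state(); print(s['position'],s['force'],s['time_s'])
c=cap('scene'); cv2.imwrite('pics/s3.png',cv2.resize(c['img'][160:320,200:400,::-1],None,fx=4,fy=3.75/1.0 if 0 else 3.5,interpolation=cv2.INTER_CUBIC))
```

```text
[0.44803063 0.14295069 0.13368603] [ 0.23459994 -0.11331153 -0.05962562] 5.85
```

View pics/s3.png

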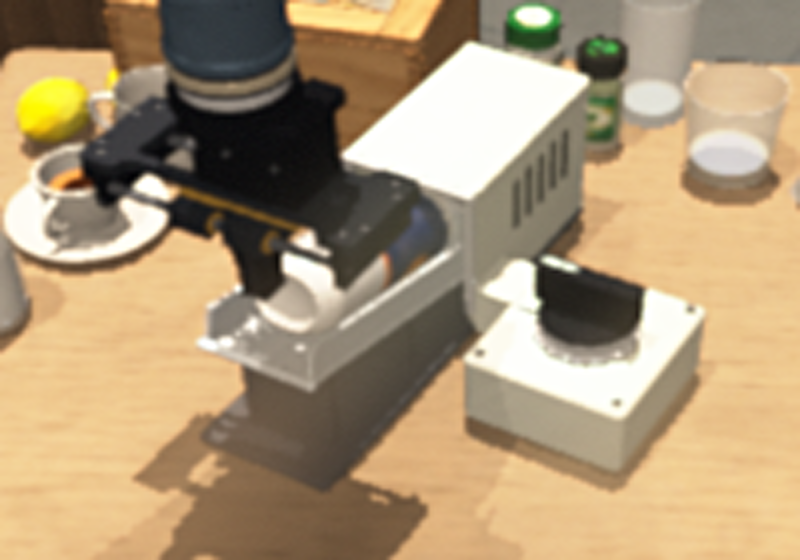

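The finger stands in the chute just behind the can's base, at about (265,290) in the crop. Now the gentle push.

>>> send_rows --pt "-0.1 0 0.026 0 0 0 1" --pt "-0.1 0 0.026 0 0 0 1" --pt "-0.1 0 0.026 0 0 0 1" --pt "-0.1 0 0.026 0 0 0 1" --pt "-0.1 0 0.026 0 0 0 1" --pt "-0.1 0 0.026 0 0 0 1" --pt "-0.1 0 0.026 0 0 0 1" --pt "-0.1 0 0.026 0 0 0 1"

```text
time_s: 6.9
position: [0.4682, 0.1431, 0.1288]
tcp_rot: [[-1.0, -0.001, -0.0], [-0.001, 1.0, -0.0], [0.0, -0.0, -1.0]]
force: [-0.1, 0.3, -0.8]
opening: 0.009
```

>>> send_rows --pt "-0.1 0 0.026 0 0 0 1" --pt "-0.1 0 0.026 0 0 0 1" --pt "-0.1 0 0.026 0 0 0 1" --pt "-0.1 0 0.026 0 0 0 1"

```text
time_s: 7.4
position: [0.4766, 0.1432, 0.1264]
tcp_rot: [[-1.0, -0.001, -0.003], [-0.001, 1.0, 0.0], [0.003, 0.0, -1.0]]
force: [-3.4, 0.3, 4.1]
opening: 0.005
```

>>> send_rows --pt "-0.1 0 0.026 0 0 0 1" --pt "-0.1 0 0.026 0 0 0 1" --pt "-0.1 0 0.026 0 0 0 1" --pt "-0.1 0 0.026 0 0 0 1"

```text
time_s: 7.9
position: [0.4881, 0.1431, 0.1235]
tcp_rot: [[-1.0, -0.001, -0.0], [-0.001, 1.0, -0.0], [0.0, -0.0, -1.0]]
force: [-2.2, -0.1, 2.1]
opening: 0.006
```

>>> send_rows --pt "-0.1 0 0.026 0 0 0 1" --pt "-0.1 0 0.026 0 0 0 1" --pt "-0.1 0 0.026 0 0 0 1" --pt "-0.1 0 0.026 0 0 0 1"

```text
time_s: 8.4
position: [0.4981, 0.1431, 0.121]
tcp_rot: [[-1.0, -0.001, -0.0], [-0.001, 1.0, -0.0], [0.0, -0.0, -1.0]]
force: [-2.0, 0.0, 1.2]
opening: 0.004
```

Run:
```python
from h import *
c=cap('scene'); cv2.imwrite('pics/s4.png',cv2.resize(c['img'][160:320,200:400,::-1],None,fx=4,fy=3.5,interpolation=cv2.INTER_CUBIC))
```

```text
(no output)
```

View pics/s4.png

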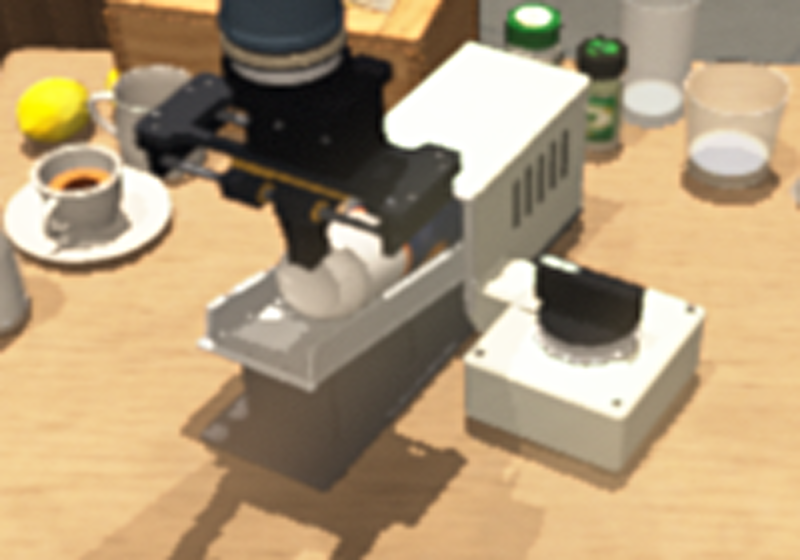

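The can slides at about 2–3 N. I'll carry on in finer steps.

>>> send_rows --pt "-0.08 0 0.021 0 0 0 1" --pt "-0.08 0 0.021 0 0 0 1" --pt "-0.08 0 0.021 0 0 0 1"

```text
time_s: 8.82
position: [0.5041, 0.1431, 0.1195]
tcp_rot: [[-1.0, -0.001, 0.0], [-0.001, 1.0, -0.0], [-0.0, -0.0, -1.0]]
force: [-1.7, -0.6, 2.0]
opening: 0.009
```

>>> send_rows --pt "-0.08 0 0.021 0 0 0 1" --pt "-0.08 0 0.021 0 0 0 1" --pt "-0.08 0 0.021 0 0 0 1"

```text
time_s: 9.2
position: [0.5101, 0.1431, 0.1179]
tcp_rot: [[-1.0, -0.001, -0.0], [-0.001, 1.0, -0.0], [0.0, -0.0, -1.0]]
force: [-2.6, 0.4, 3.0]
opening: 0.005
```

>>> send_rows --pt "-0.08 0 0.021 0 0 0 1" --pt "-0.08 0 0.021 0 0 0 1" --pt "-0.08 0 0.021 0 0 0 1"

```text
time_s: 9.57
position: [0.516, 0.1431, 0.1163]
tcp_rot: [[-1.0, -0.001, -0.0], [-0.001, 1.0, -0.0], [0.0, -0.0, -1.0]]
force: [-3.5, 0.4, 3.1]
opening: 0.006
```

>>> send_rows --pt "-0.08 0 0.021 0 0 0 1" --pt "-0.08 0 0.021 0 0 0 1"

```text
time_s: 9.82
position: [0.52, 0.143, 0.1152]
tcp_rot: [[-1.0, -0.001, -0.0], [-0.001, 1.0, -0.0], [0.0, -0.0, -1.0]]
force: [-3.9, -0.2, 2.1]
opening: 0.008
```

>>> send_rows --pt "-0.08 0 0.021 0 0 0 1" --pt "-0.08 0 0.021 0 0 0 1"

```text
time_s: 10.07
position: [0.524, 0.1431, 0.1141]
tcp_rot: [[-1.0, -0.001, -0.0], [-0.001, 1.0, -0.0], [0.0, -0.0, -1.0]]
force: [-3.1, 0.1, 2.8]
opening: 0.009
```

>>> send_rows --pt "-0.08 0 0.021 0 0 0 1" --pt "-0.08 0 0.021 0 0 0 1"

```text
time_s: 10.32
position: [0.528, 0.143, 0.1131]
tcp_rot: [[-1.0, -0.001, -0.0], [-0.001, 1.0, -0.0], [0.0, -0.0, -1.0]]
force: [-2.7, -0.7, 2.4]
opening: 0.008
```

>>> send_rows --pt "-0.08 0 0.021 0 0 0 1" --pt "-0.08 0 0.021 0 0 0 1"

```text
time_s: 10.58
position: [0.5319, 0.143, 0.112]
tcp_rot: [[-1.0, -0.001, -0.001], [-0.001, 1.0, -0.0], [0.001, -0.0, -1.0]]
force: [-4.6, -1.1, 4.5]
opening: 0.007
```

>>> send_rows --pt "-0.08 0 0.021 0 0 0 1" --pt "-0.08 0 0.021 0 0 0 1"

```text
time_s: 10.82
position: [0.5353, 0.1431, 0.1111]
tcp_rot: [[-1.0, -0.001, -0.002], [-0.001, 1.0, -0.0], [0.002, -0.0, -1.0]]
force: [-5.3, -1.3, 4.8]
opening: 0.01
```

>>> send_rows --pt "-0.06 0 0.016 0 0 0 1" --pt "0 0 0 0 0 0 1"

```text
time_s: 11.08
position: [0.5369, 0.143, 0.1107]
tcp_rot: [[-1.0, -0.001, -0.001], [-0.001, 1.0, -0.0], [0.001, -0.0, -1.0]]
force: [-4.1, -1.5, 5.3]
opening: 0.005
```

>>> send_rows --pt "-0.06 0 0.016 0 0 0 1" --pt "0 0 0 0 0 0 1"

```text
time_s: 11.32
position: [0.5371, 0.143, 0.1105]
tcp_rot: [[-1.0, -0.001, -0.004], [-0.001, 1.0, -0.0], [0.004, -0.0, -1.0]]
force: [-6.8, -2.4, 7.2]
opening: 0.001
```

>>> send_rows --pt "-0.06 0 0.016 0 0 0 1" --pt "0 0 0 0 0 0 1"

```text
time_s: 11.58
position: [0.5371, 0.143, 0.1103]
tcp_rot: [[-1.0, -0.001, -0.007], [-0.001, 1.0, -0.001], [0.007, -0.001, -1.0]]
force: [-9.9, -1.7, 12.0]
opening: 0.007
```

The finger stopped at x = 0.537 while the force rose to about 15 N. An extra 1–2 N from the feeler had shown up about 6 mm earlier, so the can is at the stop. I'll back off and measure.

>>> send_rows --pt "0 0 0 0 0 0 1" --pt "0.06 0 -0.016 0 0 0 1" --pt "0.06 0 -0.016 0 0 0 1" --pt "0.06 0 -0.016 0 0 0 1" --pt "0.06 0 -0.016 0 0 0 1" --pt "0.1 0 -0.026 0 0 0 1" --pt "0.2 0 -0.05 0 0 0 1" --pt "0.4 0 -0.1 0 0 0 1" --pt "0.6 0 -0.15 0 0 0 1" --pt "0.6 0 -0.2 0 0 0 1"

```text
time_s: 12.82
position: [0.4853, 0.1431, 0.1248]
tcp_rot: [[-1.0, -0.001, -0.001], [-0.001, 1.0, -0.0], [0.001, -0.0, -1.0]]
force: [-0.7, -0.3, 0.6]
opening: 0.005
```

```bash
cat > canfit.py <<'E'
from h import *
from scipy.optimize import least_squares
np.set_printoptions(precision=4,suppress=True)
s=status.read_state(); print(s['position'],s['force'],s['time_s'])
for n in ['scene']:
    c=cap(n,n+'5.png')
    v,u=np.mgrid[0:480,0:640]; d=c['depth']
    X=np.stack([(u-c['cx'])/c['fx']*d,-(v-c['cy'])/c['fy']*d,-d],-1)@c['P'][:3,:3].T+c['P'][:3,3]
    a=np.deg2rad(-.4); o=np.array([.608,.1395,.0648]); cx=np.array([np.cos(a),np.sin(a),0]);cy=np.array([-np.sin(a),np.cos(a),0]);cz=np.array([0,0,1])
    t=np.deg2rad(15); fx=cx*np.cos(t)-cz*np.sin(t); fz=cx*np.sin(t)+cz*np.cos(t)
    F=(X-o)@np.stack([fx,cy,fz],1)
    for r in models.masks_of(n,'can_mid')[:1]:
        m=r['mask'];Q=F[m&(d>0)]; Q=Q[(Q[:,2]>.036)&(Q[:,2]<.085)&(abs(Q[:,1])<.04)]
        B=Q[(Q[:,0]>-.07)&(Q[:,0]<-.005)]
        q=least_squares(lambda p:np.hypot(B[:,1]-p[0]-p[2]*(B[:,0]+.05),B[:,2]-p[1]-p[3]*(B[:,0]+.05))-.033,[0,.033,0,0],loss='soft_l1',f_scale=.002)
        print(r['confidence'],len(B),q.x,np.percentile(Q[:,0],[0,1,3,10,97])); print(np.histogram(Q[:,0],bins=np.arange(-.12,0,.005)))
    cv2.imwrite('pics/s5.png',cv2.resize(c['img'][160:320,200:400,::-1],None,fx=4,fy=3.5,interpolation=cv2.INTER_CUBIC))
E
python3 canfit.py
```

```text
[0.4853 0.1431 0.1248] [-0.7426 -0.3062  0.5709] 12.825
0.58 91 [0.0026 0.0333 0.0171 0.0377] [-0.0912 -0.0895 -0.0882 -0.0854  0.0146]
(array([ 0,  0,  0,  0,  0,  3, 22, 51, 13,  8,  7,  8,  5,  6,  8,  4,  8,
        7,  7,  5, 11,  7,  8]), array([-0.12 , -0.115, -0.11 , -0.105, -0.1  , -0.095, -0.09 , -0.085,
       -0.08 , -0.075, -0.07 , -0.065, -0.06 , -0.055, -0.05 , -0.045,
       -0.04 , -0.035, -0.03 , -0.025, -0.02 , -0.015, -0.01 , -0.005]))
```

View pics/s5.png

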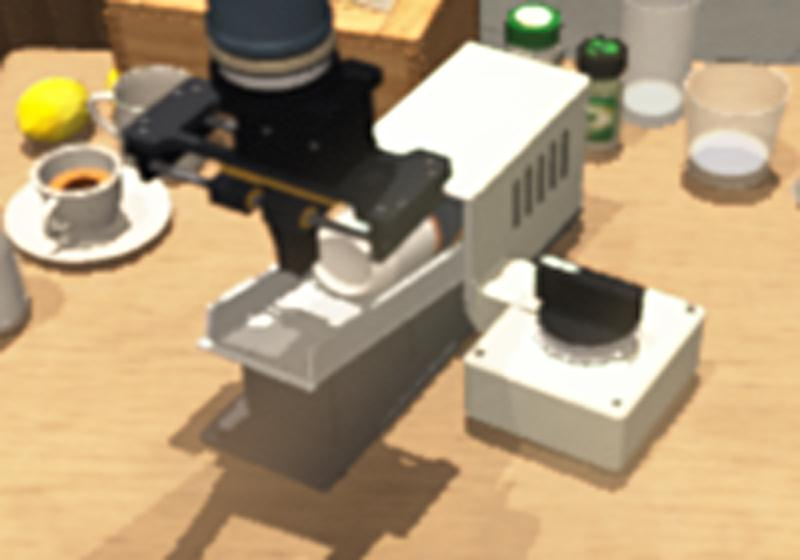

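>>> send_rows --pt "-0.5 0 0.13 0 0 0 1" --pt "-0.5 0 0.13 0 0 0 1" --pt "-0.4 0 0.1 0 0 0 1" --pt "-0.3 0 0.08 0 0 0 1" --pt "-0.14 0 0.04 0 0 0 1" --pt "-0.06 0 0.016 0 0 0 1" --pt "0 0 0 0 0 0 1"

```text
time_s: 13.8
position: [0.5342, 0.1431, 0.1122]
tcp_rot: [[-1.0, -0.001, -0.0], [-0.001, 1.0, -0.0], [0.0, -0.0, -1.0]]
force: [-0.8, 0.0, -0.4]
opening: 0.003
```

>>> send_rows --pt "-0.06 0 0.016 0 0 0 1" --pt "0 0 0 0 0 0 1"

```text
time_s: 14.05
position: [0.536, 0.1432, 0.112]
tcp_rot: [[-1.0, -0.001, 0.0], [-0.001, 1.0, 0.0], [-0.0, 0.0, -1.0]]
force: [-0.1, -0.5, -0.1]
opening: 0.002
```

>>> send_rows --pt "-0.06 0 0.016 0 0 0 1" --pt "0 0 0 0 0 0 1"

```text
time_s: 14.3
position: [0.5376, 0.1431, 0.1114]
tcp_rot: [[-1.0, -0.001, 0.0], [-0.001, 1.0, 0.0], [-0.0, 0.0, -1.0]]
force: [-0.0, 0.1, 1.0]
opening: 0.004
```

>>> send_rows --pt "-0.06 0 0.016 0 0 0 1" --pt "0 0 0 0 0 0 1"

```text
time_s: 14.55
position: [0.5383, 0.1431, 0.1111]
tcp_rot: [[-1.0, -0.001, -0.001], [-0.001, 1.0, -0.0], [0.001, -0.0, -1.0]]
force: [-1.1, -0.6, 2.4]
opening: 0.008
```

>>> send_rows --pt "-0.06 0 0.016 0 0 0 1" --pt "0 0 0 0 0 0 1"

```text
time_s: 14.8
position: [0.5384, 0.1431, 0.1108]
tcp_rot: [[-1.0, -0.001, -0.004], [-0.001, 1.0, -0.0], [0.004, -0.0, -1.0]]
force: [-5.3, 0.1, 6.6]
opening: 0.004
```

Re-touching finds the can exactly where I left it (no force until x ≈ 0.538, then solid), so it is home. I'll retreat and go to the handle.

>>> send_rows --pt "0.1 0 -0.026 0 0 0 1" --pt "0.1 0 -0.026 0 0 0 1" --pt "0.2 0 -0.05 0 0 0 1" --pt "0.5 0 -0.15 0 0 0 1" --pt "0.8 0 -0.3 0 0 0 1" --pt "0.6 0 -1 0 0 0 1" --pt "0 0 -1 0 0 0 1" --pt "0 0 -1 0 0 0 1" --pt "0 0 -1 0 0 0 1" --pt "0 0 -1 0 0 0 1" --pt "0 0 0 0 0 0 1"

```text
time_s: 16.18
position: [0.4837, 0.1432, 0.2512]
tcp_rot: [[-1.0, -0.001, 0.005], [-0.001, 1.0, 0.0], [-0.005, 0.0, -1.0]]
force: [-0.2, 0.1, -0.4]
opening: 0.001
```

>>> send_rows --pt "0 0 0 0 0 1 -1" --pt "0 0 0 0 0 1 -1" --pt "0 0 0 0 0 1 -1" --pt "0 0 0 0 0 1 -1" --pt "0 0 0 0 0 1 -1" --pt "0 0 0 0 0 1 -1" --pt "0 0 0 0 0 1 -1" --pt "0 0 0 0 0 1 -1" --pt "0 0 0 0 0 1 -1" --pt "0 0 0 0 0 0 -1"

```text
time_s: 17.42
position: [0.4818, 0.143, 0.2482]
tcp_rot: [[-0.003, 1.0, -0.003], [1.0, 0.003, -0.0], [-0.0, -0.003, -1.0]]
force: [0.0, 0.3, -0.5]
opening: 0.983
```

>>> send_rows --pt "-0.88 0.61 0 0 0 0 -1" --pt "-0.88 0.61 0 0 0 0 -1" --pt "-0.88 0.61 0 0 0 0 -1" --pt "-0.88 0.61 0 0 0 0 -1" --pt "-0.88 0.61 0 0 0 0 -1" --pt "-0.88 0.61 0 0 0 0 -1" --pt "-0.86 0.58 0 0 0 0 -1" --pt "0 0 0 0 0 0 -1"

```text
time_s: 18.42
position: [0.5904, -0.0123, 0.2491]
tcp_rot: [[0.001, 1.0, 0.0], [1.0, -0.001, -0.0], [-0.0, 0.0, -1.0]]
force: [-0.2, 0.2, -0.5]
opening: 0.997
```

```bash
python3 canfit.py
python3 - <<'E'
from h import *
c=cap('wrist','wrist6.png')
n='wrist'; d=c['depth']
for r in models.landmark_of(n,'handle_grip')[:2]: print(r, atz(c,*r['point'],.117))
for r in models.masks_of(n,'handle_grip')[:1]: print(r['confidence'],r['extent'])
E
```

```text
[ 0.5904 -0.0123  0.2491] [-0.1783  0.1807 -0.4544] 18.425
0.79 300 [ 0.0024  0.0327  0.0073 -0.0041] [-0.0918 -0.0889 -0.0879 -0.0851  0.0077]
(array([ 0,  0,  0,  0,  0,  4, 55, 86, 38, 32, 23, 26, 20, 27, 25, 17, 26,
       23, 25, 16, 29, 23, 20]), array([-0.12 , -0.115, -0.11 , -0.105, -0.1  , -0.095, -0.09 , -0.085,
       -0.08 , -0.075, -0.07 , -0.065, -0.06 , -0.055, -0.05 , -0.045,
       -0.04 , -0.035, -0.03 , -0.025, -0.02 , -0.015, -0.01 , -0.005]))
{'point': [322.6, 217.5], 'confidence': 0.85} [ 0.58954755 -0.01014369  0.117     ]
0.94 [287.0, 178.3, 356.9, 266.4]
```

View pics/wrist6.png

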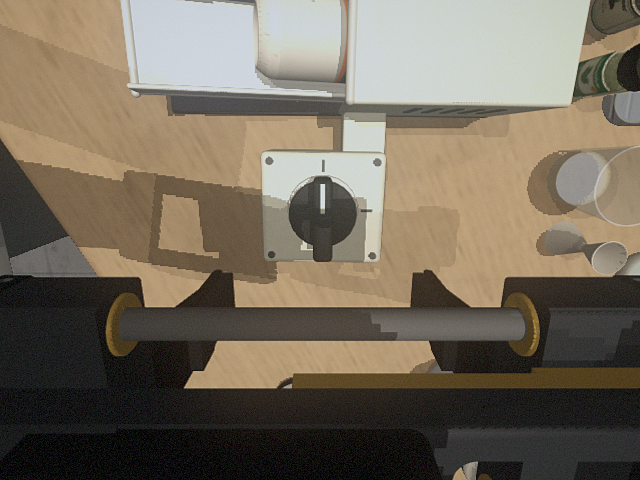

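View pics/s5.png

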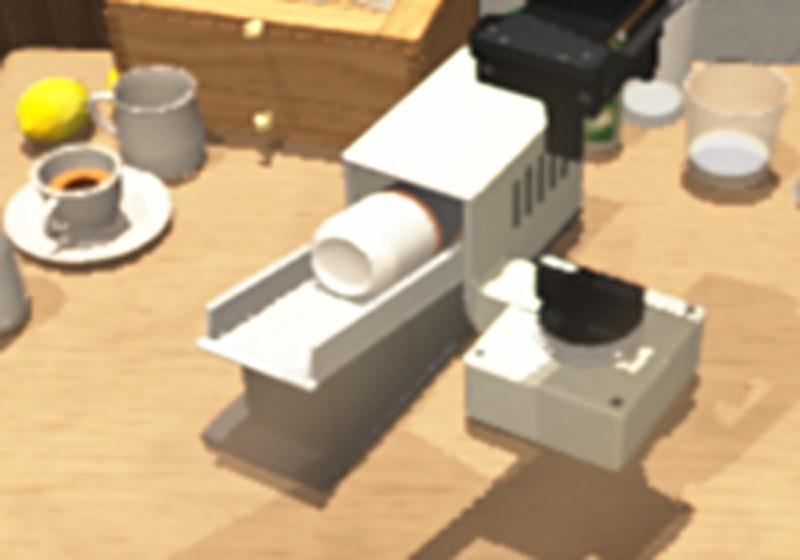

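Wrist view: the bar stands at (322,218) across the chute with the white line towards it, and the can is well inside the chute. My estimate of the axis is (0.589, -0.0105). Descending to straddle the bar.

>>> send_rows --pt "0.07 -0.06 1 0 0 0 -1" --pt "0 0 1 0 0 0 -1" --pt "0 0 1 0 0 0 -1" --pt "0 0 1 0 0 0 -1" --pt "0 0 1 0 0 0 -0.4" --pt "0 0 0.5 0 0 0 -0.4" --pt "0 0 0 0 0 0 -0.4"

```text
time_s: 19.55
position: [0.5869, -0.0081, 0.1114]
tcp_rot: [[-0.001, 1.0, -0.002], [1.0, 0.001, 0.0], [0.0, -0.002, -1.0]]
force: [-0.2, 0.4, -0.7]
opening: 0.753
```

Run:
```python
from h import *
c=cap('wrist','wrist7.png')
n='scene'
c=cap('scene'); cv2.imwrite('pics/s7.png',cv2.resize(c['img'][160:320,270:470,::-1],None,fx=4,fy=3.5,interpolation=cv2.INTER_CUBIC))
```

```text
(no output)
```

View pics/wrist7.png

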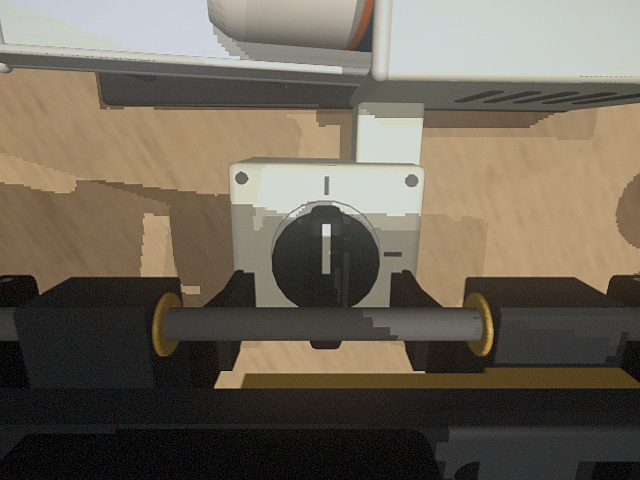

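View pics/s7.png

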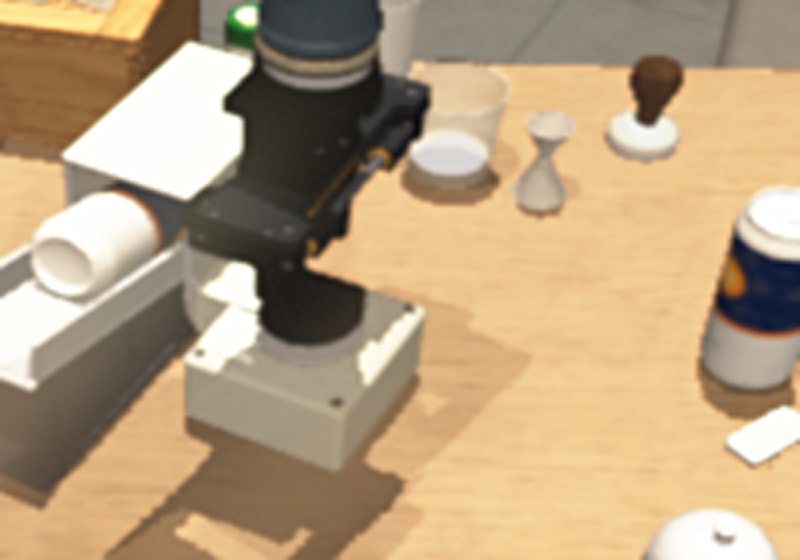

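Run:
```python
from h import *
s=status.read_state(); print(s['position'],s['force'],s['time_s'])
c=cap('wrist')
for r in models.landmark_of('wrist','handle_grip')[:2]: print(r, atz(c,*r['point'],.117))
m=models.masks_of('wrist','handle_grip')
print(m and m[0]['extent'])
d=c['depth'];print(d[295,245],d[295,395],d[250,326])
for u,v in [(326,225),(326,272)]: print(atz(c,u,v,.135))
```

```text
[ 0.58829592 -0.00848048  0.11278566] [ 0.16074481 -0.35524345 -0.13045416] 19.65
{'point': [323.2, 274.1], 'confidence': 0.73} [ 0.58960325 -0.01147592  0.117     ]
[270.4, 204.7, 377.4, 349.0]
0.14918683 0.15493706 0.18206646
[0.59089111 0.02196535 0.135     ]
[ 0.59099023 -0.00319292  0.135     ]
```

>>> send_rows --pt "-0.1 0.05 0.12 0 0 0 -0.4" --pt "0 0 0 0 0 0 0.2" --pt "0 0 0 0 0 0 0.4" --pt "0 0 0 0 0 0 0.6" --pt "0 0 0 0 0 0 1" --pt "0 0 0 0 0 0 1" --pt "0 0 0 0 0 0 1" --pt "0 0 0 0 0 0 1"

```text
time_s: 20.8
position: [0.5889, -0.0111, 0.1089]
tcp_rot: [[-0.001, 1.0, 0.0], [1.0, 0.001, 0.0], [0.0, 0.0, -1.0]]
force: [0.5, 0.7, 1.4]
opening: 0.032
```

Run:
```python
from h import *
s=status.read_state(); print(s['position'],s['force'],s['moment'],s['time_s'],s['opening']*87)
```

```text
[ 0.58886651 -0.01108236  0.10892447] [0.45351144 0.68634441 1.38497519] [-0.07876862  0.05144341  0.01210372] 20.8 2.776697740805445
```

Run:
```python
from h import *
c=cap('wrist','wrist8.png')
s=status.read_state(); print(s['opening'],s['force'])
c=cap('scene'); cv2.imwrite('pics/s8.png',cv2.resize(c['img'][190:310,290:440,::-1],None,fx=5,fy=5,interpolation=cv2.INTER_CUBIC))
```

```text
0.01950760670293576 [0.41525781 0.74435839 0.10755837]
```

View pics/wrist8.png

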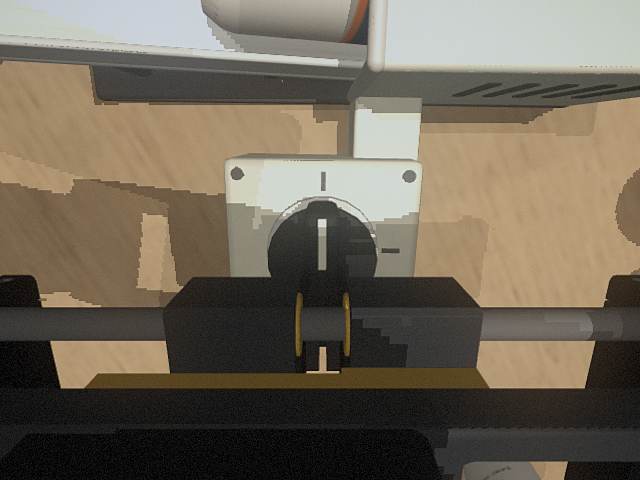

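View pics/s8.png

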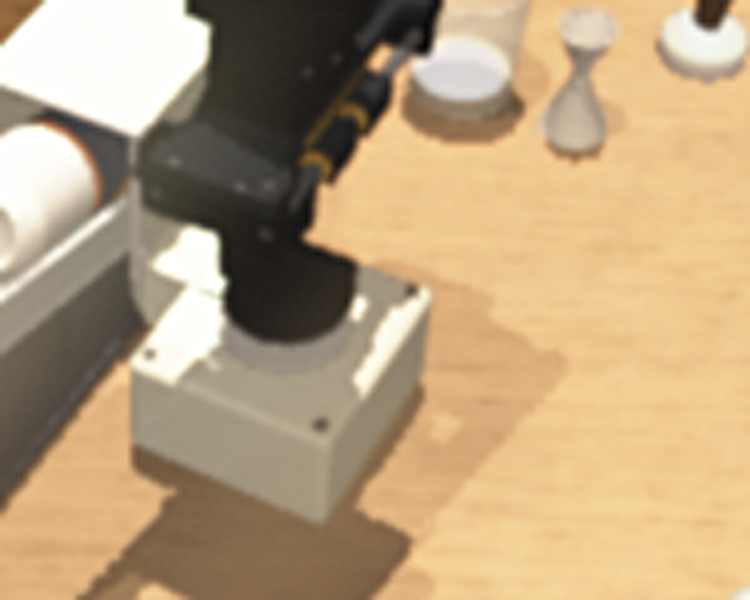

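Run:
```python
from h import *
np.set_printoptions(precision=4,suppress=True)
s=status.read_state(); print(s['position'],s['opening'],s['force'],s['moment'],s['tau'])
c=cap('wrist'); H=np.array(c['hand_eye']); print(H,c['fx'])
def prj(p):
    q=np.linalg.inv(H)@np.r_[p,1]; return c['cx']+c['fx']*q[0]/-q[2], c['cy']-c['fy']*q[1]/-q[2]
for p in [(0,0,0),(0,0,-.019),(0.0095,.0,0),(0,0,-.05),(0.0095,0.01,-.019),(0.0095,-0.01,-.019)]: print(p,prj(p))
d=c['depth']; 
P=c['P']
for r in (215,240,262,280,290,300,350,360,368): print(r,[tuple(np.round(atdepth(c,u,r),3)) for u in (300,312,322,332,345)])
c=cap('scene')
print(models.landmark_of('scene','handle_grip'))
```

```text
[ 0.5889 -0.0111  0.1089] 0.01059189026718913 [-0.4309 -0.2676  0.0046] [-0.0357  0.06    0.0112] [ -0.0001 -42.8232 -14.2106   0.0549   0.0525  -0.    ]
[[ 0.      0.964   0.2659  0.073 ]
 [ 1.     -0.0003  0.0009  0.001 ]
 [ 0.001   0.2659 -0.964  -0.1967]
 [ 0.      0.      0.      1.    ]] 357.8591948406695
(0, 0, 0) (np.float64(320.94915058455723), np.float64(266.6322551650989))
(0, 0, -0.019) (np.float64(320.78459009502825), np.float64(279.08723656421023))
(0.0095, 0.0, 0) (np.float64(320.93310527510124), np.float64(251.13734992557693))
(0, 0, -0.05) (np.float64(320.4356085604181), np.float64(305.50037215128646))
(0.0095, 0.01, -0.019) (np.float64(339.78598543208557), np.float64(262.2579051782094))
(0.0095, -0.01, -0.019) (np.float64(301.7454720479267), np.float64(262.24429515724466))
215 [(np.float64(0.576), np.float64(0.017), np.float64(0.098)), (np.float64(0.585), np.float64(0.025), np.float64(0.134)), (np.float64(0.589), np.float64(0.025), np.float64(0.134)), (np.float64(0.594), np.float64(0.025), np.float64(0.134)), (np.float64(0.603), np.float64(0.018), np.float64(0.101))
[... 1754 characters left out ...]
oat64(0.595), np.float64(0.015), np.float64(0.234))]
360 [(np.float64(0.584), np.float64(0.011), np.float64(0.232)), (np.float64(0.586), np.float64(-0.016), np.float64(0.193)), (np.float64(0.589), np.float64(-0.149), np.float64(-0.0)), (np.float64(0.593), np.float64(-0.017), np.float64(0.191)), (np.float64(0.595), np.float64(0.011), np.float64(0.232))]
368 [(np.float64(0.585), np.float64(0.01), np.float64(0.234)), (np.float64(0.586), np.float64(-0.019), np.float64(0.192)), (np.float64(0.589), np.float64(-0.158), np.float64(0.0)), (np.float64(0.593), np.float64(-0.02), np.float64(0.192)), (np.float64(0.595), np.float64(0.012), np.float64(0.236))]
[{'point': [345.1, 244.2], 'confidence': 0.7}]
```

Run:
```python
from h import *
c=cap('wrist')
v,u=np.mgrid[0:480,0:640]; d=c['depth']
X=np.stack([(u-c['cx'])/c['fx']*d,-(v-c['cy'])/c['fy']*d,-d],-1)@c['P'][:3,:3].T+c['P'][:3,3]
for r in range(200,312,8):
    m=np.where((X[r,280:370,2]>.112)&(X[r,280:370,2]<.142))[0]+280
    if len(m): print(r,m[0],m[-1],np.round(X[r,m[0]],4),np.round(X[r,m[-1]],4),np.round(X[r,322],3))
i=c['img'][180:330,250:400,::-1]; i=np.clip(i.astype(float)*2.5,0,255).astype(np.uint8)
cv2.imwrite('pics/w9.png',cv2.resize(i,None,fx=4,fy=4,interpolation=cv2.INTER_CUBIC))
```

```text
208 307 337 [0.5813 0.0248 0.1145] [0.5976 0.0249 0.1153] [0.589 0.027 0.124]
216 305 339 [0.581  0.0239 0.1311] [0.598  0.0239 0.1308] [0.59  0.025 0.134]
224 305 339 [0.581  0.0198 0.1309] [0.598  0.0202 0.1325] [0.59  0.021 0.136]
232 305 339 [0.5809 0.0157 0.1309] [0.598  0.0159 0.1319] [0.59  0.017 0.135]
240 305 339 [0.581  0.0121 0.1333] [0.5981 0.0117 0.1317] [0.59  0.013 0.136]
248 305 339 [0.5808 0.0073 0.1313] [0.5981 0.0076 0.1321] [0.59  0.009 0.136]
256 305 339 [0.5808 0.0029 0.131 ] [0.5982 0.0033 0.1321] [0.59  0.005 0.136]
264 305 339 [ 0.5807 -0.0013  0.1315] [ 0.5984 -0.0017  0.1302] [0.59  0.001 0.137]
272 322 323 [ 0.5895 -0.0045  0.1345] [ 0.59   -0.0045  0.1345] [ 0.59  -0.004  0.135]
```

View pics/w9.png

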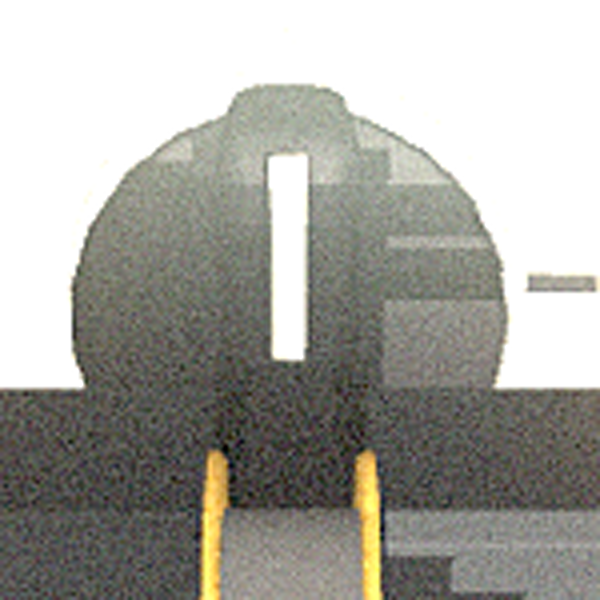

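The gripper reads nearly shut although the bar is 18 mm wide, so something doesn't agree. I'll open and measure where the finger tips really are.

>>> send_rows --pt "0 0 0 0 0 0 -0.4" --pt "0 0 0 0 0 0 -0.4" --pt "0 0 0 0 0 0 -0.4" --pt "0 0 0 0 0 0 -0.4"

```text
time_s: 21.6
position: [0.5889, -0.0111, 0.1089]
tcp_rot: [[-0.001, 1.0, 0.0], [1.0, 0.001, 0.0], [0.0, 0.0, -1.0]]
force: [-0.0, -0.3, -0.6]
opening: 0.374
```

```bash
python3 - <<'E'
from h import *
s=status.read_state(); print(s['position'],s['opening'],s['force'])
c=cap('wrist','w10.png')
H=np.array(c['hand_eye'])
v,u=np.mgrid[0:480,0:640]; d=c['depth']
T=np.stack([(u-c['cx'])/c['fx']*d,-(v-c['cy'])/c['fy']*d,-d],-1)@H[:3,:3].T+H[:3,3]
for r in range(264,312,4):
    m=np.where(d[r]<.175)[0]; m=m[(m>180)&(m<460)]
    if len(m): print(r,m[0],m[-1],[ (k,np.round(T[r,k],3)) for k in (236,242,246,395,400)])
E
python3 - <<'E'
import cv2
i=cv2.imread('pics/w10.png')[180:400,170:480]
cv2.imwrite('pics/w10b.png',cv2.resize(cv2.convertScaleAbs(i,alpha=2),None,fx=2.5,fy=2.5))
E
```

```text
[ 0.58887215 -0.01108708  0.10893105] 0.37371352808637925 [-0.02116379 -0.29251578 -0.56599995]
264 243 408 [(236, array([-0.011, -0.058,  0.034])), (242, array([-0.011, -0.054,  0.034])), (246, array([-0.011, -0.051,  0.034])), (395, array([-0.011,  0.051,  0.034])), (400, array([-0.01 ,  0.054,  0.033]))]
268 297 297 [(236, array([-0.013, -0.058,  0.033])), (242, array([-0.013, -0.054,  0.033])), (246, array([-0.014, -0.052,  0.034])), (395, array([-0.014,  0.051,  0.035])), (400, array([-0.014,  0.054,  0.035]))]
272 270 375 [(236, array([-0.017, -0.059,  0.035])), (242, array([-0.017, -0.055,  0.035])), (246, array([-0.017, -0.052,  0.035])), (395, array([-0.017,  0.051,  0.035])), (400, array([-0.017,  0.054,  0.035]))]
276 268 446 [(236, array([-0.019, -0.059,  0.034])), (242, array([-0.02 , -0.055,  0.034])), (246, array([-0.02 , -0.052,  0.034])), (395, array([-0.019,  0.051,  0.033])), (400, array([-0.019,  0.054,  0.034]))]
280 181 459 [(236, array([ 0.038, -0.021, -0.112])), (242, array([ 0.037, -0.02 , -0.11 ])), (246, array([-0.022, -0.052,  0.032])), (395, array([-0.023
[... 851 characters left out ...]
5,  0.052,  0.035])), (400, array([-0.035,  0.055,  0.035]))]
300 181 459 [(236, array([ 0.037, -0.019, -0.121])), (242, array([ 0.034, -0.019, -0.115])), (246, array([-0.038, -0.053,  0.034])), (395, array([-0.038,  0.052,  0.034])), (400, array([-0.037,  0.055,  0.034]))]
304 181 459 [(236, array([ 0.036, -0.019, -0.121])), (242, array([ 0.033, -0.019, -0.115])), (246, array([-0.041, -0.053,  0.035])), (395, array([ 0.011,  0.029, -0.071])), (400, array([ 0.031,  0.021, -0.111]))]
308 181 459 [(236, array([ 0.034, -0.019, -0.12 ])), (242, array([ 0.033, -0.018, -0.118])), (246, array([ 0.033, -0.017, -0.118])), (395, array([ 0.032,  0.019, -0.117])), (400, array([ 0.032,  0.02 , -0.116]))]
```

View pics/w10b.png

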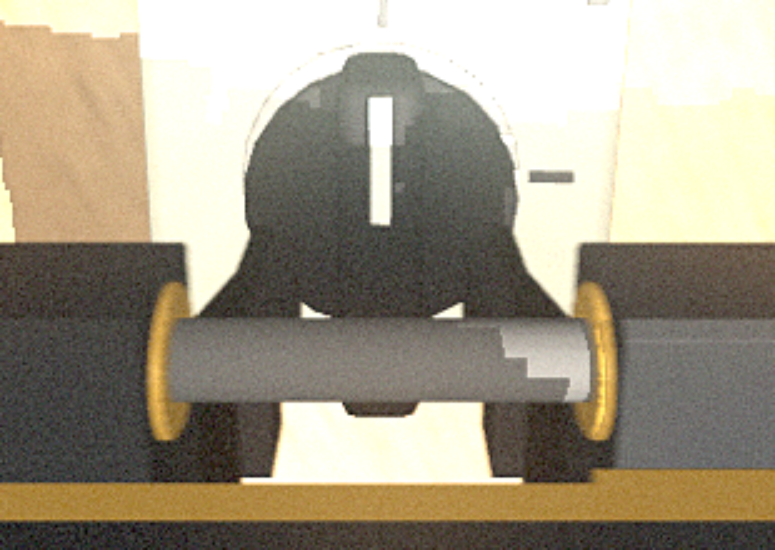

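>>> send_rows --pt "0 0 0 0 0 0 -0.4" --pt "0 0 0 0 0 0 -0.4"

```text
time_s: 21.9
position: [0.5889, -0.0111, 0.1089]
tcp_rot: [[-0.001, 1.0, -0.0], [1.0, 0.001, 0.0], [0.0, -0.0, -1.0]]
force: [-0.3, 0.1, -0.3]
opening: 0.636
```

Run:
```python
from h import *
s=status.read_state(); print(s['position'],s['opening'],s['force'])
c=cap('wrist','w11.png')
H=np.array(c['hand_eye'])
v,u=np.mgrid[0:480,0:640]; d=c['depth']
T=np.stack([(u-c['cx'])/c['fx']*d,-(v-c['cy'])/c['fy']*d,-d],-1)@H[:3,:3].T+H[:3,3]
np.set_printoptions(precision=3,suppress=True,linewidth=200)
for r in range(240,304,8):
    print(r,'Z(mm)',(T[r,210:300:6,2]*1000).round().astype(int),'Y',(T[r,210:300:6,1]*1000).round().astype(int))
    print('   X',(T[r,210:300:6,0]*1000).round().astype(int))
```

```text
[ 0.58886212 -0.01108037  0.10891729] 0.6359950954193949 [-0.34691244  0.07138492 -0.27999549]
240 Z(mm) [109 109 109  38  34  35  33  35  34  34  28  11   9  10  10] Y [-99 -94 -88 -64 -58 -55 -50 -47 -42 -38 -33 -27 -23 -20 -16]
   X [-15 -15 -15   5   6   6   7   6   6   6   8  13  13  13  13]
248 Z(mm) [109 110 109 110  35  34  34  34  34  33  11  11   9  10  10] Y [-100  -95  -89  -84  -59  -55  -51  -47  -43  -38  -31  -27  -24  -20  -16]
   X [-23 -23 -23 -23   1   1   1   1   1   1   8   8   8   8   8]
256 Z(mm) [109 109 111 108  34  35  34  34  35  34  11  10  11  11  10] Y [-100  -95  -90  -84  -59  -55  -51  -47  -43  -39  -31  -27  -24  -20  -16]
   X [-30 -30 -31 -30  -5  -5  -5  -5  -5  -5   3   3   3   3   3]
264 Z(mm) [108 109 109 110  34  35  34  33  34  35  10   9  10  10  10] Y [-101  -96  -90  -85  -60  -56  -51  -47  -43  -39  -31  -27  -24  -20  -17]
   X [-38 -38 -38 -38 -11 -11 -11 -11 -11 -11  -2  -2  -2  -2  -2]
272 Z(mm) [108 109 109 109  35  34 -36 -38 -34 -34  12  10  10  10  10] Y [-101  -96  -91  -85  -60  -56  -36  -32  -30  -27  -32  -28  -24  -20  -17]
   X [-45 -46 -46 -46 -17 -17  11  12  10  10  -8  -7  -7  -7  -7]
280 Z(mm) [108 110 108 108  35  34 -48 -45 -43 -38  34  11  10  10  11] Y [-102  -97  -91  -86  -61  -56  -33  -31  -29  -27  -35  -28  -24  -20  -17]
   X [-53 -54 -53 -53 -23 -23  11  10   9   7 -23 -13 -13 -12 -13]
288 Z(mm) [109 109 109 110  34 -56 -55 -53 -54 -39  34  35   8  10  11] Y [-103  -97  -92  -87  -61  -34  -32  -30  -27  -27  -36  -32  -24  -21  -17]
   X [-62 -61 -61 -62 -28  11  11  10  10   4 -28 -29 -17 -18 -18]
296 Z(mm) [109 109 109 -63 -65 -64 -62 -63 -54 -39  32  33  34  10  10] Y [-104  -98  -92  -37  -35  -32  -31  -28  -27  -27  -36  -32  -28  -21  -17]
   X [-70 -69 -69  11  12  11  10  11   6   0 -34 -34 -35 -23 -23]
```

The depth shows the finger tips ending about 34 mm behind the reported TCP. That explains closing above the bar and touching the can at its upper rim. I'll treat the real tip as tool z = -34 mm; the tips are now at about 143 mm, just over the 135 mm bar top. Going 30 mm lower.

>>> send_rows --pt "0 0.02 0.4 0 0 0 -0.4" --pt "0 0 0.4 0 0 0 -0.4" --pt "0 0 0.4 0 0 0 -0.4" --pt "0 0 0 0 0 0 -0.4"

```text
time_s: 22.45
position: [0.5883, -0.0109, 0.0775]
tcp_rot: [[-0.001, 1.0, -0.003], [1.0, 0.001, 0.001], [0.001, -0.003, -1.0]]
force: [-1.0, 1.2, 0.0]
opening: 0.702
```

Run:
```python
from h import *
s=status.read_state(); print(s['position'],s['opening'],s['force'])
c=cap('wrist','w12.png')
H=np.array(c['hand_eye'])
v,u=np.mgrid[0:480,0:640]; d=c['depth']
T=np.stack([(u-c['cx'])/c['fx']*d,-(v-c['cy'])/c['fy']*d,-d],-1)@H[:3,:3].T+H[:3,3]
i=c['img'][170:400,170:480,::-1]
cv2.imwrite('pics/w12b.png',cv2.resize(cv2.convertScaleAbs(i,alpha=2),None,fx=2.5,fy=2.5))
```

```text
[ 0.58829079 -0.01090367  0.07749356] 0.7017232991507546 [-1.04080063  1.21255883  0.01263725]
```

View pics/w12b.png

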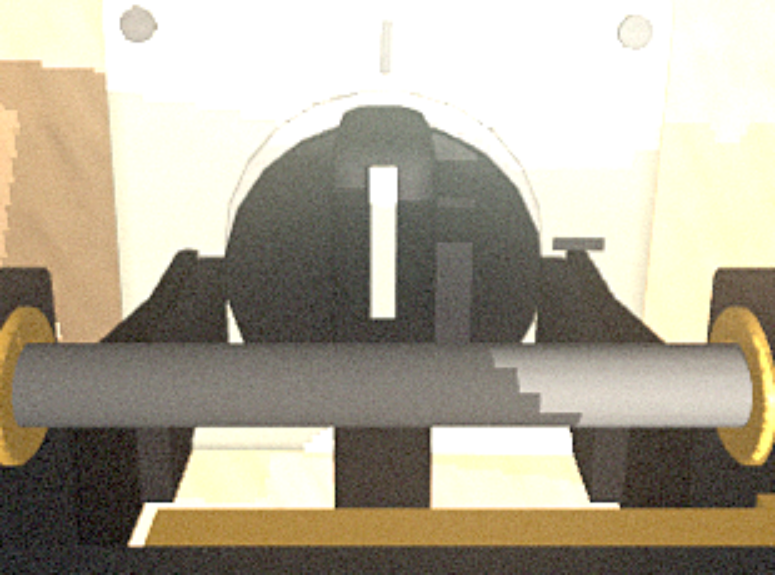

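Both fingers now straddle the bar, left at about (205,260) and right at (560,260), and nothing has been touched. Closing.

>>> send_rows --pt "0 0 0 0 0 0 0.2" --pt "0 0 0 0 0 0 0.4" --pt "0 0 0 0 0 0 0.6" --pt "0 0 0 0 0 0 1" --pt "0 0 0 0 0 0 1" --pt "0 0 0 0 0 0 1" --pt "0 0 0 0 0 0 1"

```text
time_s: 23.38
position: [0.5888, -0.0111, 0.079]
tcp_rot: [[-0.001, 1.0, -0.001], [1.0, 0.001, 0.0], [0.0, -0.001, -1.0]]
force: [-2.3, 0.6, 3.3]
opening: 0.204
```

The opening of 0.204 × 87 = 17.7 mm confirms the bar is gripped. Pressing down.

>>> send_rows --pt "0 0 0.08 0 0 0 1" --pt "0 0 0.08 0 0 0 1" --pt "0 0 0.08 0 0 0 1" --pt "0 0 0.08 0 0 0 1" --pt "0 0 0 0 0 0 1"

```text
time_s: 24.0
position: [0.5889, -0.0111, 0.0717]
tcp_rot: [[-0.001, 1.0, -0.001], [1.0, 0.001, -0.0], [-0.0, -0.001, -1.0]]
force: [-4.3, -0.3, 9.5]
opening: 0.206
```

>>> send_rows --pt "0 0 0.06 0 0 0 1" --pt "0 0 0 0 0 0 1"

```text
time_s: 24.25
position: [0.5889, -0.0111, 0.0704]
tcp_rot: [[-0.001, 1.0, -0.001], [1.0, 0.001, -0.0], [-0.0, -0.001, -1.0]]
force: [-4.6, -0.3, 10.0]
opening: 0.206
```

>>> send_rows --pt "0 0 0.06 0 0 0 1" --pt "0 0 0 0 0 0 1"

```text
time_s: 24.5
position: [0.5889, -0.0111, 0.0691]
tcp_rot: [[-0.001, 1.0, -0.001], [1.0, 0.001, -0.0], [-0.0, -0.001, -1.0]]
force: [-4.7, -0.3, 10.7]
opening: 0.205
```

>>> send_rows --pt "0 0 0.06 0 0 0 1" --pt "0 0 0 0 0 0 1"

```text
time_s: 24.75
position: [0.5889, -0.0111, 0.0689]
tcp_rot: [[-0.001, 1.0, -0.0], [1.0, 0.001, -0.0], [-0.0, -0.0, -1.0]]
force: [-7.1, 0.8, 17.7]
opening: 0.204
```

Run:
```python
from h import *
s=status.read_state(); print(s['position'],s['opening'],s['force'],s['moment'])
```

```text
[ 0.58889908 -0.01107401  0.06887885] 0.20388811460233963 [-7.13553331  0.82711732 17.6749844 ] [-0.00428637  1.29746486 -0.01893974]
```

The handle bottomed after 10 mm (force jumped from 10.7 to 17.7 N). Turning clockwise while held down.

>>> send_rows --pt "0 0 0 0 0 0.5 1" --pt "0 0 0 0 0 0.75 1" --pt "0 0 0 0 0 0.75 1"

```text
time_s: 25.12
position: [0.5891, -0.0111, 0.0689]
tcp_rot: [[0.345, 0.939, 0.0], [0.939, -0.345, -0.001], [-0.0, 0.0, -1.0]]
force: [-5.5, 0.1, 17.7]
opening: 0.202
```

>>> send_rows --pt "0 0 0 0 0 0.8 1" --pt "0 0 0 0 0 0.8 1" --pt "0 0 0 0 0 0.8 1" --pt "0 0 0 0 0 0.8 1"

```text
time_s: 25.62
position: [0.5893, -0.0113, 0.0689]
tcp_rot: [[0.79, 0.613, 0.0], [0.613, -0.79, -0.001], [-0.0, 0.001, -1.0]]
force: [-6.3, -0.4, 16.6]
opening: 0.203
```

>>> send_rows --pt "0 0 0 0 0 0.8 1" --pt "0 0 0 0 0 0.8 1" --pt "0 0 0 0 0 0.8 1" --pt "0 0 0 0 0 0.8 1" --pt "0 0 0 0 0 0.5 1" --pt "0 0 0 0 0 0 1"

```text
time_s: 26.38
position: [0.5893, -0.0116, 0.0689]
tcp_rot: [[1.0, 0.018, 0.0], [0.018, -1.0, -0.001], [0.0, 0.001, -1.0]]
force: [-5.8, -1.3, 16.3]
opening: 0.203
```

Run:
```python
from h import *
s=status.read_state(); print(s['time_s'],s['position'],s['opening'],s['force'],s['moment'],s['joint_positions'])
c=cap('wrist','w13.png')
i=c['img'][130:400,170:480,::-1]
cv2.imwrite('pics/w13b.png',cv2.resize(cv2.convertScaleAbs(i,alpha=2),None,fx=2.2,fy=2.2))
```

```text
26.375 [ 0.58925944 -0.01160954  0.06890058] 0.203321003358453 [-5.84628329 -1.2727775  16.28357192] [-0.25827969  1.29453725 -0.02859827] [-1.19473141e+01  3.65270669e+01  9.31344342e+01 -8.19609536e-02
  5.03044951e+01  7.70533996e+01]
```

View pics/w13b.png

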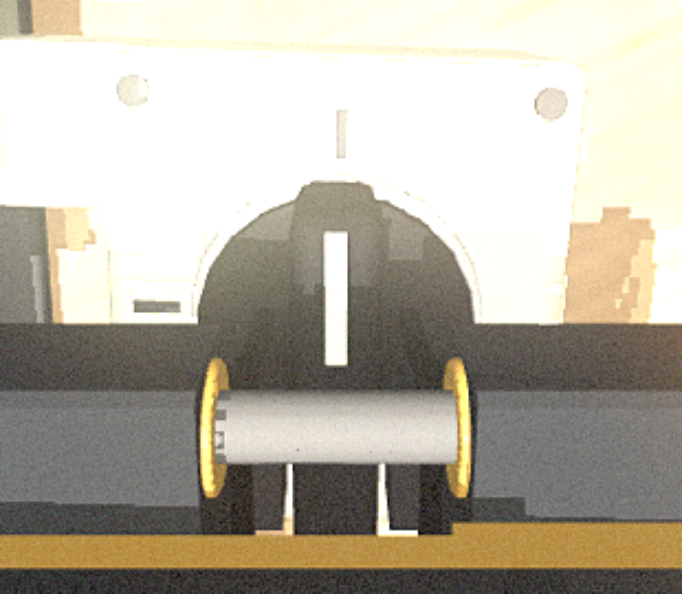

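The white line now points away from the robot, along the chute, at its "on" mark near (342,130). I'll add the last 1.5°, let it up and release.

>>> send_rows --pt "0 0 0 0 0 0.16 1" --pt "0 0 0 0 0 0 1" --pt "0 0 -0.1 0 0 0 1" --pt "0 0 -0.1 0 0 0 1" --pt "0 0 -0.1 0 0 0 1" --pt "0 0 -0.1 0 0 0 1" --pt "0 0 -0.1 0 0 0 1" --pt "0 0 0 0 0 0 1"

```text
time_s: 27.42
position: [0.5891, -0.0116, 0.079]
tcp_rot: [[1.0, -0.009, -0.001], [-0.009, -1.0, -0.001], [-0.001, 0.001, -1.0]]
force: [-2.7, -1.9, 4.2]
opening: 0.205
```

>>> send_rows --pt "0 0 0 0 0 0 0.4" --pt "0 0 0 0 0 0 0" --pt "0 0 0 0 0 0 -0.4" --pt "0 0 0 0 0 0 -0.4" --pt "0 0 0 0 0 0 -0.4" --pt "0 0 -0.6 0 0 0 -0.4" --pt "0 0 -1 0 0 0 -0.4" --pt "0 0 -1 0 0 0 -0.4" --pt "0 0 -1 0 0 0 -0.4" --pt "0 0 -1 0 0 0 -0.4" --pt "0 0 -1 0 0 0 -0.4" --pt "0 0 0 0 0 0 -0.4"

```text
time_s: 28.92
position: [0.5912, -0.0114, 0.222]
tcp_rot: [[1.0, -0.01, 0.007], [-0.01, -1.0, -0.001], [0.007, 0.001, -1.0]]
force: [-0.1, -0.2, -0.3]
opening: 0.701
```

```bash
python3 canfit.py
python3 - <<'E'
from h import *
s=status.read_state(); print(s['time_s'],s['position'],s['force'],s['opening'])
c=cap('wrist','w14.png')
v,u=np.mgrid[0:480,0:640]; d=c['depth']
X=np.stack([(u-c['cx'])/c['fx']*d,-(v-c['cy'])/c['fy']*d,-d],-1)@c['P'][:3,:3].T+c['P'][:3,3]
m=(X[...,2]>.12)&(X[...,2]<.15)&(np.hypot(X[...,0]-.589,X[...,1]+.0111)<.05)
Q=X[m]; print(len(Q),cv2.minAreaRect((Q[:,:2]*1000).astype(np.float32)),np.percentile(Q[:,2],[5,50,95]))
E
```

```text
[ 0.5912 -0.0114  0.222 ] [-0.0914 -0.1516 -0.2615] 28.925
0.62 296 [ 0.0024  0.0329 -0.0088 -0.016 ] [-0.0905 -0.0889 -0.0874 -0.0846  0.0104]
(array([ 0,  0,  0,  0,  0,  1, 47, 96, 44, 28, 27, 23, 19, 34, 18, 18, 29,
       24, 18, 25, 19, 22, 20]), array([-0.12 , -0.115, -0.11 , -0.105, -0.1  , -0.095, -0.09 , -0.085,
       -0.08 , -0.075, -0.07 , -0.065, -0.06 , -0.055, -0.05 , -0.045,
       -0.04 , -0.035, -0.03 , -0.025, -0.02 , -0.015, -0.01 , -0.005]))
29.025 [ 0.58901498 -0.01101111  0.2190164 ] [-0.58815507 -0.07291126 -0.67587716] 0.6991890745392553
1958 ((589.9319458007812, -11.386273384094238), (17.947248458862305, 75.20098114013672), 89.60877227783203) [0.1316103  0.13466038 0.13653776]
```

View pics/w14.png

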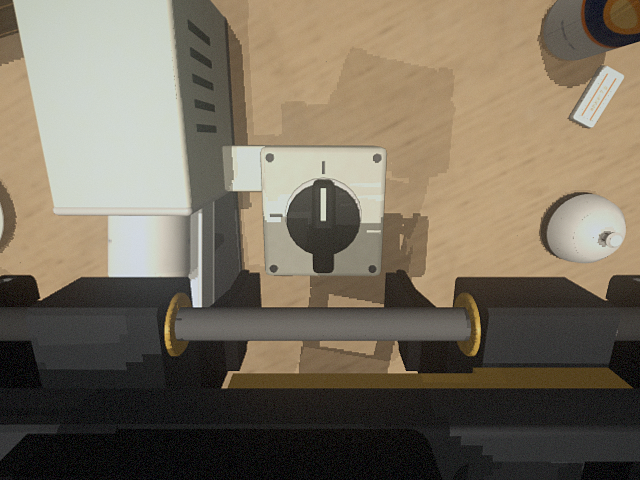

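View pics/scene5.png

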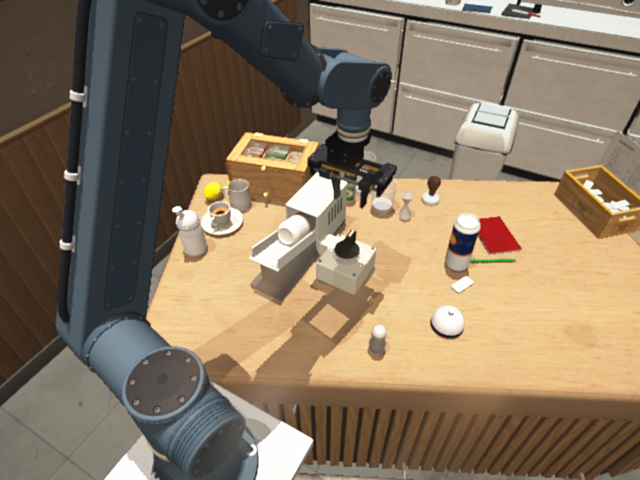

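The bar lies along the chute (-0.4°, matching the chiller's yaw). Its top is back at 135 mm, the can has not moved, the bystanders are in place and the arm is clear. Handing in.

```bash
python3 -c "
from h import *
print(bot.hand_in(), status.read_state()['time_s'])"
```

```text
the job is handed in; nothing more can be done
the job is handed in; nothing more can be done
```

The can is against the stop and the chiller is switched on; I handed the job in at about 29 s. No verdict is reported, and the feeler and handle joints can't be read directly.

- **Can:** I pushed it down the chute at about 2–6 N until it came up solid, with about 15 N at the end. I then backed off and touched it again: no force until the same spot, then solid, so it had not sprung back. At the end the cameras showed its centre within a few mm of the hood's mouth, 33 mm above the chute floor and unmoved since the push.
- **Switch:** I gripped the bar and pressed it 10 mm, until it bottomed. I turned it about 90° clockwise while it was down, let it rise and released it. The last check had the bar along the chute to within half a degree, with its top back at 135 mm.
- **Surroundings:** The bystanders look untouched in the last picture, and the arm stood clear with no contact force.

**Disagreements:**
- The camera depth showed the finger tips ending about 34 mm short of the reported TCP. As a result my first grip closed on nothing above the bar, and the can was pushed near its upper rim instead of its middle. I corrected for this before gripping the handle.
- The detectors gave some false or missing finds, which I left out.

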